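Get the long seam stick out of a half-opening drawer

TASK

Pull the bench chest's upper drawer out to its stop, then take out the long wooden seam stick: it is longer than the opening, so bring its near end up over the drawer front while its far end is still under the chest top, and draw it out on the slant. Finish still holding the stick in the gripper, steady, with the whole stick clear of the chest and at least 3 cm higher than the chest's top. Leave the drawer open with the pin tin upright in it, and do not disturb the thread cone, the lampshade frame or the shears on the table.

Things in the scene. Friction and masses are not known exactly. Their poses are not given: they have to be found in the camera images.
- chest: Small plywood bench chest, two white-fronted drawers one above the other, fixed to the table at a slant: 222 mm wide (y), 325 mm deep (x), 187 mm high. Origin on the table under the middle of the carcass's front face; x points to the chest's back (drawers open to -x), y to the left of someone facing its front, z up. The lower drawer stays shut; its handle bar stands 52 mm out at z = 50 mm
- chest_lip (a point): Middle of the lower front edge of the chest's top board, under which the stick must come out: in the chest's frame x = 0, z = 172 mm. The board is 15 mm thick above it and 232 mm wide. Axes as the chest's
- drawer (a joint): How far the upper drawer is out, m: 0 shut, 0.160 at its stop, starts at 0.075 to 0.095. It slides along the chest's -x, stays where it is left and takes about 3 N to move. The inner face of its front panel is at x = -value in the chest's frame, so the opening seen from above, between front panel and top board, is as long as this value
- drawer_floor (a point): Middle of the upper drawer's inner floor, just behind the front panel's inner face (z = 102 mm); moves with the drawer, axes as the chest's. Inside, the drawer is 190 mm wide (y) and 305 mm long (x); side and back walls are 4 to 6 mm thick and reach z = 145 mm; floor lined in grey
- drawer_front_edge (a point): Middle of the upper edge of the upper drawer's front panel, at z = 164 mm, midway through its thickness; moves with the drawer, axes as the chest's. The panel is 15 mm thick (x), 220 mm wide, and reaches down to z = 92 mm
- drawer_handle (a point): Middle of the upper drawer's handle: a straight steel bar 9 mm in diameter, 110 mm long along the chest's y, at z = 132 mm, its centre line 32 mm in front of the front panel's outer face; two 8 mm feet join it to the panel 44 mm either side of the middle. Can be pinched from above, one finger before and one behind the bar
- stick: The seam stick: straight brown hardwood bar, 250 mm long, 32 mm wide, 22 mm high, flat underneath, rounded back, 110 to 175 g, lying flat and lengthwise in the upper drawer, on the +y side of its middle, its far half hidden under the chest top. Rides along with the drawer. Origin at the centre of its underside; x along its length to the far end, y across, z up
- stick_near (a point): Centre of the stick's near end face (the end towards the drawer front): 125 mm from the origin along -x, 11 mm above the underside
- stick_far (a point): Centre of the stick's far end face (hidden in the back of the drawer): 125 mm from the origin along +x, 11 mm above the underside
- tin: Bystander: round aluminium pin tin, 41 mm in diameter, 19 mm high, 60 g, standing loose in the front part of the upper drawer, on the -y side of its middle. Origin at the centre of its underside, z up
- cone: Bystander: upright cone of pale thread, 68 mm in diameter at the foot, 148 mm high, standing on the table beside the chest, on its -y side. Origin at the centre of its underside
- shade_frame: Bystander: bare white wire lampshade frame, 230 mm across at the foot, 100 mm across the top ring, 140 mm high, standing on the table to the robot's left. Origin at the centre of its foot
- shears: Bystander: dressmaking shears with black handles lying flat on the table to the robot's right, about 220 mm long, 14 mm high. Origin at the pivot

How it is judged:
By the outcome, as a careful person would: the job done as asked, in the order asked, and still so for the second after the job is handed in, while the arm keeps its last pose, push and grip.
It also fails if it takes over 51 s, if anything falls off the work surface, if the arm or the gripper's body presses on something with over 40 N, if the wrist force passes 120 N, or if a joint passes its speed limit or range.

ROBOT

A 7-joint arm with a two-finger parallel gripper is mounted at the origin on the work surface. World frame = base frame: x ahead of the robot, y to its left, z up, the work surface at z = 0. Lengths are in m, angles in degrees, forces in N, time in s.
With the tool pointing down it reaches from about 0.35 to 0.9 m from the base axis. Payload 8.1 kg.
Tool frame: the origin (TCP) lies at the very end of the fingers, on their centre line; the grasp point (between the pads) lies manip.pinch_z behind it (manip.pinch_z is the distance from the TCP to the grasp point, in m); z points along the fingers, y is the line along which they close (so a half turn about z gives the same grasp; the last joint's range is limited). The gripper opens to 92 mm and grips with 3 to 60 N. Pads are 19 mm wide; open, the fingers measure 130 mm over their backs; the gripper's body (75 mm by 190 mm) begins 47 mm behind the grasp point.
Start: joints at [-81.738, 24.895, 1.432, 90.138, -0.665, 64.973, -4.303], TCP at [0.153, 0.606, 0.227] pointing down, gripper open.
Joint ranges: [-149.89, 149.89], [-25.12, 119.58], [-72.63, 75.52], [4.76, 147.25], [-75.54, 255.54], [6.69, 114.76], [-157.13, 157.13]. Speed limits (degrees/s): [127.2, 127.2, 172.46, 172.46, 180, 180, 180].

INTERFACE

Orientations are given as a 3x3 rotation matrix whose columns are the frame's x, y, z axes.
In Python, from bench import manip, imaging, ticket gives the robot as it stands (manip), with the cameras (imaging) and the job (ticket).
- The arm moves only by the tool nudge_tcp, called after "Call:" as a command line: name --argument value ..., lists and objects as JSON in quotes. Schema: {"type":"object","properties":{"offsets":{"type":"array","items":{"type":"array","items":{"type":"array","items":{"type":"number"},"minItems":7,"maxItems":7},"minItems":1,"maxItems":5},"minItems":1,"maxItems":1},"squeeze":{"type":"number"},"only":{"type":"string"},"quiet":{"type":"boolean"},"lines":{"type":"string"}},"required":["offsets"],"additionalProperties":false}. offsets is a list that holds a single list of rows (three levels of brackets), with 1 to 5 rows, each of 7 numbers: the finger opening in m, then dx, dy, dz in m, then a rotation vector rx, ry, rz in degrees; each row is the pose to reach, as a shift and turn from the pose commanded when the call began, along the tool's axes at that moment; what a row does not reach only later rows make up. A row lasts 1/8 s, in which the tool goes at most 0.0625 m and 10.7 degrees, less where a joint would pass 70% of its speed; a pose out of reach is approached as far as the arm can. The fingers move at their own pace and stop on an object; squeeze is the grip in N (left out, the last holds). Time passes only in rows, so rows that do not move let the fingers close. The tool returns the time, the measured TCP pose, the force, the opening and the grip force at its end. only (a regular expression) keeps the lines of the reply that match it, lines (a string "A,B") keeps lines A to B, and quiet returns only ok. Input that does not fit is refused with a message, and nothing moves.
- manip.sense(): the state, without advancing time (a new reading comes with each control period).
- imaging.camera(name): name is "scene" or "side" or "wrist"; returns the picture (400x640x3 uint8, red, green, blue); there is no depth.
- imaging.camera_model(name): a dict with "fov_y" (degrees; the focal length in pixels is half the picture's height over the tangent of half this angle, whatever the lens; pixels are square), "cx", "cy" (the principal point, pixels), "cam_to_world" (4x4, takes a point from camera to world coordinates). Camera axes: x right, y up, looking along -z (the intrinsics and any distortion apply to the point x, -y, -z); pixel columns grow to the right and rows downward; lengths in m; the calibration is good to about 2 mm. A picture is of the moment at which its call begins: read the wrist's pose just before it. camera_model takes no time and is no camera call; for the wrist camera it gives the pose at the moment of the call.
- ticket.hand_in(): hands the job in; it is judged then, once.
The state is a dict: "t": time; "joint_pos": joint angles; "qvel": joint speeds; "effort": joint torques, N m; "position": TCP position; "tcp_rot": TCP orientation; "contact_force": force on the tool from outside, world axes, zero at the start; "torque": the same for the moment, N m; "grip_width": finger opening in m; "grasp_force": force on a finger pad.
Only numpy, scipy, OpenCV 4.12 (cv2) and the standard library are available. Lean on these libraries where they do the work, as an engineer would, in place of code of your own. Each camera call takes 0.05 s, during which the arm holds its last target. There are 200 camera calls.

## Working session

There is one attempt and no reset: what is moved stays moved. The work goes in short steps, Python scripts to look and compute and a tool call to move; the robot and the scene stay as the last step left them, time stands still between calls to the robot, and variables do not carry over. Pictures are saved under pics/ and viewed, at most 13 in all, crops included, and the job is handed in when it is done.

```bash
ls; mkdir -p pics
```

Run:
```python
from bench import manip, imaging, ticket
import cv2, numpy as np
print(manip.pinch_z); s=manip.sense(); print(s)
ims=[]
for n in ("scene","side","wrist"):
    m=imaging.camera_model(n); print(n,m)
    im=imaging.camera(n); cv2.imwrite(f"pics/{n}0.png",im[:,:,::-1])
```

```text
bench.py
pics
0.0188
{'t': 0.0, 'joint_pos': array([-81.73673769,  24.93740132,   1.43050969,  90.18822639,
        -0.66345917,  64.97501464,  -4.30358772]), 'qvel': array([-0.0201918 , -0.02239626,  0.10154238,  0.09334581,  0.07489382,
       -0.09373806,  0.02450258]), 'effort': array([ 1.36426650e-03, -6.67877984e+01,  9.85629782e-01, -3.14452779e+01,
       -6.05097623e-02,  4.30157944e-02,  1.88692916e-04]), 'position': array([0.1526349 , 0.60554366, 0.22594054]), 'tcp_rot': array([[-9.69677531e-01,  2.44387868e-01, -2.34674603e-04],
       [ 2.44387926e-01,  9.69676234e-01, -1.59476429e-03],
       [-1.62182659e-04, -1.60375874e-03, -9.99998701e-01]]), 'contact_force': array([-0.06348779,  0.14457642,  0.559863  ]), 'torque': array([0.01431777, 0.00432182, 0.00592794]), 'grasp_force': 0.0, 'grip_width': 0.09161284768791349}
scene {'fov_y': 55.07553556885311, 'cx': 316.86946577427295, 'cy': 192.3273335052261, 'cam_to_world': array([[-0.5954255 , -0.5131615 ,  0.61816967,  1.27099423],
       [ 0.80331302, -0.39225664,  0.44813271,  0.50787217],
       [ 0.0125167 ,  0
[... 188 characters left out ...]
m_to_world': array([[ 0.93364994,  0.20736899, -0.2920546 ,  0.20768663],
       [-0.35804802,  0.56301433, -0.74486004, -0.87531971],
       [ 0.00997004,  0.80000811,  0.59990635,  0.80181575],
       [ 0.        ,  0.        ,  0.        ,  1.        ]])}
wrist {'fov_y': 71.0669765822036, 'cx': 321.5495538420313, 'cy': 195.3373882685801, 'cam_to_world': array([[ 2.44916997e-01, -9.30998893e-01, -2.70659797e-01,
         8.06623626e-02],
       [ 9.69544041e-01,  2.35142432e-01,  6.85010155e-02,
         6.22093671e-01],
       [-1.30766676e-04, -2.79193657e-01,  9.60234807e-01,
         3.83105676e-01],
       [ 0.00000000e+00,  0.00000000e+00,  0.00000000e+00,
         1.00000000e+00]])}
```

View pics/scene0.png

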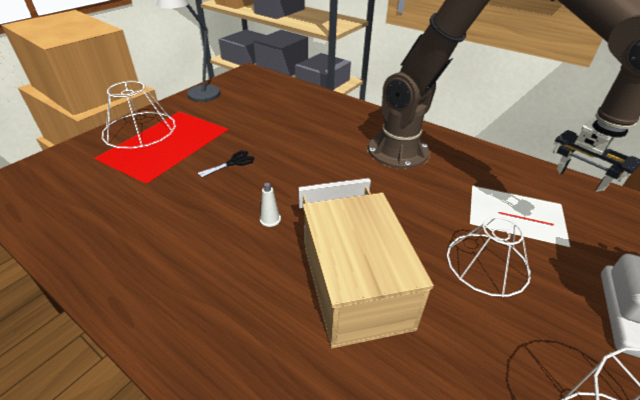

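View pics/side0.png

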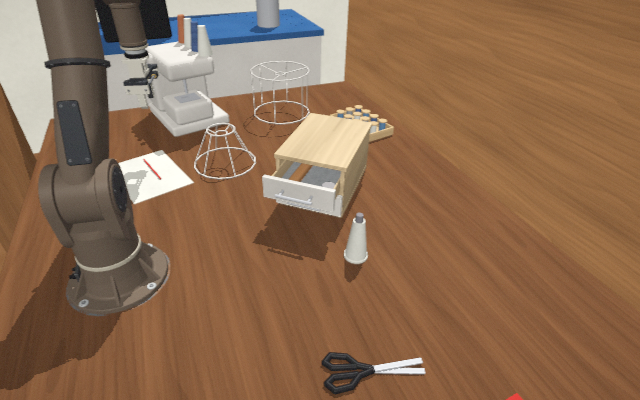

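Create h.py:
```python
import numpy as np, cv2
from bench import manip, imaging, ticket
def ray(m,u,v):
    f=200/np.tan(np.radians(m["fov_y"]/2)); M=np.array(m["cam_to_world"])
    d=M[:3,:3]@np.array([(u-m["cx"])/f,-(v-m["cy"])/f,-1.]); return M[:3,3],d/np.linalg.norm(d)
def onz(m,u,v,z):
    o,d=ray(m,u,v); return o+d*(z-o[2])/d[2]
def tri(*obs):   # obs: (model,u,v)
    A=np.zeros((3,3));b=np.zeros(3);R=[ray(*o) for o in obs]
    for o,d in R:
        P=np.eye(3)-np.outer(d,d);A+=P;b+=P@o
    p=np.linalg.solve(A,b); return p,[np.linalg.norm((np.eye(3)-np.outer(d,d))@(p-o)) for o,d in R]
def proj(m,p):
    f=200/np.tan(np.radians(m["fov_y"]/2)); M=np.array(m["cam_to_world"]); c=M[:3,:3].T@(np.asarray(p)-M[:3,3])
    return np.array([m["cx"]+f*c[0]/-c[2],m["cy"]-f*c[1]/-c[2]])
```

Run:
```python
import cv2,numpy as np
a=cv2.imread("pics/side0.png")[105:225,255:380]; b=cv2.imread("pics/scene0.png")[170:350,290:440]
a=cv2.resize(a,None,fx=4,fy=4,interpolation=cv2.INTER_CUBIC); b=cv2.resize(b,None,fx=2,fy=2,interpolation=cv2.INTER_CUBIC)
o=np.zeros((480,800,3),np.uint8); o[:480,:500]=a; o[:360,500:800]=b; cv2.imwrite("pics/crop0.png",o)
```

```text
(no output)
```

View pics/crop0.png

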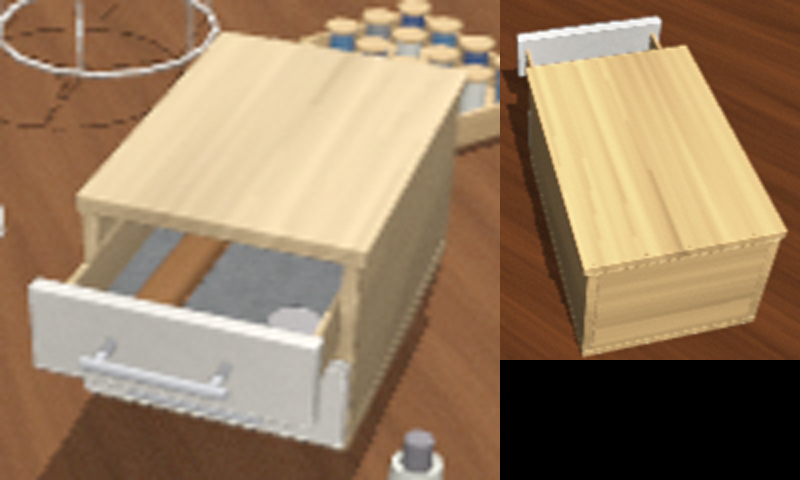

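Run:
```python
from h import *
S=imaging.camera_model("scene");D=imaging.camera_model("side")
c=lambda x,y:(D,(x+.5)/4-.5+255,(y+.5)/4-.5+105)
e=lambda x,y:(S,(x-500+.5)/2-.5+290,(y+.5)/2-.5+170)
P={}
for n,a,b in [("FL",c(80,197),e(688,46)),("FR",c(364,252),e(528,67)),("BR",c(466,72),e(585,270)),("BL",c(222,35),e(787,232)),
  ("panelL",c(33,283),e(660,18)),("panelR",c(321,342),e(518,36))]:
    p,r=tri(a,b);P[n]=p;print(n,p.round(4),np.round(r,4), onz(*a,.187 if n[0]!='p' else .164).round(4),onz(*b,.187 if n[0]!='p' else .164).round(4))
print(np.linalg.norm(P["FL"]-P["FR"]),np.linalg.norm(P["BL"]-P["FL"]),np.linalg.norm(P["BR"]-P["FR"]))
x=(P["BL"]-P["FL"]+P["BR"]-P["FR"]);print(np.degrees(np.arctan2(x[1],x[0])));y=P["FL"]-P["FR"];print(np.degrees(np.arctan2(-y[0],y[1])))
print("handle",onz(*c(83,360),.132),onz(*c(225,390),.132))
```

```text
FL [0.4898 0.1739 0.1858] [0.0011 0.0011] [0.4898 0.1703 0.187 ] [0.4897 0.1747 0.187 ]
FR [0.6611 0.0226 0.1868] [0.0003 0.0003] [0.6608 0.0227 0.187 ] [0.6616 0.0226 0.187 ]
BR [0.8737 0.2666 0.1857] [0.0018 0.0018] [0.8713 0.2659 0.187 ] [0.8761 0.2662 0.187 ]
BL [0.6995 0.4161 0.1839] [0.0009 0.0009] [0.6968 0.4111 0.187 ] [0.7029 0.4161 0.187 ]
panelL [0.4319 0.0981 0.1649] [0.0006 0.0006] [0.432  0.1002 0.164 ] [0.4316 0.0974 0.164 ]
panelR [ 0.5984 -0.0453  0.1664] [0.0004 0.0004] [ 0.5997 -0.0419  0.164 ] [ 0.5965 -0.0473  0.164 ]
0.228540402356448 0.3203657967609545 0.3236336383749572
49.02604927979681
48.55718658750836
handle [0.44983439 0.0381008  0.132     ] [ 0.53264311 -0.03093284  0.132     ]
```

Call:
nudge_tcp --offsets '[[[0.09,-0.03,-0.03,-0.04,0,0,0],[0.09,-0.07,-0.07,-0.06,0,0,0],[0.05,-0.11,-0.115,-0.06,0,0,0],[0.03,-0.15,-0.155,-0.06,0,0,0],[0.018,-0.19,-0.2,-0.06,0,0,0]]]' --squeeze 20

```text
t: 0.78
position: [0.2888, 0.364, 0.2867]
tcp_rot: [[-0.97, 0.244, 0.0], [0.244, 0.97, 0.0], [-0.0, 0.0, -1.0]]
contact_force: [0.6, -0.1, 0.4]
grip_width: 0.0644
grasp_force: 0.0
```

Call:
nudge_tcp --offsets '[[[0.018,-0.04,-0.04,0,0,0,0],[0.018,-0.08,-0.085,0,0,0,0],[0.018,-0.12,-0.125,0,0,0,0],[0.018,-0.16,-0.17,0,0,0,0],[0.018,-0.2,-0.21,0,0,0,0]]]'

```text
t: 1.4
position: [0.4312, 0.1112, 0.2869]
tcp_rot: [[-0.97, 0.244, 0.0], [0.244, 0.97, 0.0], [-0.0, 0.001, -1.0]]
contact_force: [0.4, 1.0, 0.4]
grip_width: 0.0186
grasp_force: 0.0
```

Call:
nudge_tcp --offsets '[[[0.018,-0.04,-0.045,0,0,0,9],[0.018,-0.08,-0.09,0,0,0,18],[0.018,-0.085,-0.09,0,0,0,27],[0.018,-0.085,-0.09,0,0,0,27],[0.018,-0.085,-0.09,0,0,0,27]]]'

```text
t: 2.02
position: [0.4906, 0.006, 0.2865]
tcp_rot: [[-0.756, 0.654, -0.001], [0.654, 0.756, 0.0], [0.001, -0.0, -1.0]]
contact_force: [-0.4, -1.0, -0.2]
grip_width: 0.0179
grasp_force: 0.0
```

```bash
python3 -c "
from h import *
print(manip.sense()['joint_pos'])"
```

```text
[-34.23428892   9.47180935  32.26583111 104.99372835  -5.48806566
  67.10882111  48.96199818]
```

Run:
```python
from h import *
import json
m=imaging.camera_model("wrist"); im=imaging.camera("wrist"); cv2.imwrite("pics/w1.png",im[:,:,::-1])
m["cam_to_world"]=np.array(m["cam_to_world"]).tolist(); json.dump(m,open("w1.json","w")); print(m["cam_to_world"])
c=np.array([.5755,.0982]);ex=np.array([.6587,.7524]);ey=np.array([-.7524,.6587])
for n,p in dict(FL=[0,.116,.187],FR=[0,-.116,.187],hL=[-.13,.055,.132],hR=[-.13,-.055,.132]).items():
    w=np.r_[c+ex*p[0]+ey*p[1],p[2]];print(n,proj(m,w).round(1))
```

```text
[[0.6546198759233153, -0.725938945024851, -0.21091577973766418, 0.4347514269796625], [0.7559567705969426, 0.6291683888663205, 0.18076642232449425, 0.05298067789832961], [0.0014761554058698616, -0.2777765046715831, 0.9606445931860821, 0.4436562358802237], [0.0, 0.0, 0.0, 1.0]]
FL [471.8  65.9]
FR [438.4 301.5]
hL [318.  134.5]
hR [317.9 228.2]
```

View pics/w1.png

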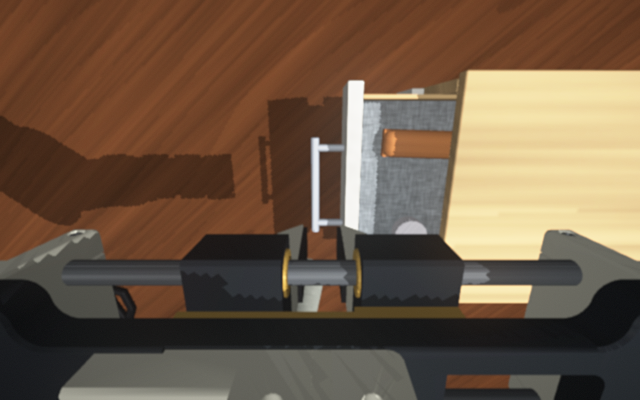

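Run:
```python
from h import *
import json
m=json.load(open("w1.json"));D=imaging.camera_model("side");S=imaging.camera_model("scene")
c=lambda x,y:(D,(x+.5)/4-.5+255,(y+.5)/4-.5+105)
im=cv2.imread("pics/w1.png").astype(int)
for r in (165,190,210): 
    row=im[r,300:372]; print(r,[int(v) for v in (row.sum(1)//3)])
a=(m,315,139);b=(m,315,231)
p,r=tri(a,c(83,360));q,s=tri(b,c(225,390));print(p,q,r,s,np.linalg.norm(p-q))
A,B=onz(*a,.132),onz(*b,.132);print(A,B,(A+B)/2,np.linalg.norm(A-B),np.degrees(np.arctan2(*(A-B)[:2])))
fl,r=tri((m,466,70),c(80,197));print("FL",fl,r,onz(m,466,70,.187))
st=manip.sense();R=st["tcp_rot"];t=(A+B)/2;t[2]=.113
print("move tool",(R.T@(t-st["position"])).round(4), "chest -x in tool",R.T@[-.6587,-.7524,0])
```

```text
165 [50, 51, 49, 51, 49, 50, 51, 50, 51, 48, 70, 118, 171, 209, 229, 235, 237, 231, 196, 124, 66, 56, 59, 60, 58, 58, 57, 58, 59, 59, 60, 60, 59, 59, 59, 59, 61, 60, 61, 59, 68, 91, 104, 107, 104, 135, 204, 241, 244, 243, 242, 242, 242, 243, 243, 244, 244, 245, 245, 242, 227, 201, 190, 184, 182, 188, 197, 200, 194, 189, 189, 187]
190 [54, 54, 54, 55, 55, 54, 55, 55, 54, 52, 63, 108, 168, 212, 231, 236, 236, 230, 195, 121, 62, 53, 53, 55, 54, 54, 57, 57, 59, 60, 61, 60, 60, 59, 57, 57, 58, 58, 58, 61, 79, 102, 107, 105, 118, 177, 236, 246, 245, 245, 245, 245, 244, 244, 244, 244, 244, 244, 240, 222, 195, 187, 185, 185, 185, 191, 195, 195, 194, 192, 188, 182]
210 [51, 51, 51, 51, 51, 54, 55, 55, 56, 51, 60, 100, 167, 212, 231, 235, 234, 228, 191, 121, 64, 56, 59, 59, 60, 59, 59, 59, 59, 59, 60, 61, 61, 62, 62, 62, 61, 61, 60, 70, 91, 104, 105, 104, 142, 216, 244, 246, 244, 244, 244, 244, 244, 244, 245, 245, 245, 244, 233, 197, 180, 179, 182, 185, 184, 184, 183, 181, 185, 190, 186, 177]
[0.44891569 0.03146143 0.13679255] [ 0.52967984 -0.03891033  0.13835448] [np.float64(0.0008157092306497177), np.float64(0.0008157092306497462)] [np.float64(0.00010894570741970232), np.float64(0.00010894570741952127)] 0.10713297003105972
[0.44994727 0.03094553 0.132     ] [ 0.53177144 -0.04084543  0.132     ] [ 0.49085936 -0.00494995  0.132     ] 0.10885373950153987 -48.73690522874202
FL [0.48838227 0.16856279 0.18801842] [np.float64(0.0008948696108366154), np.float64(0.0008948696108366509)] [0.48770014 0.16915486 0.187     ]
move tool [-0.0075 -0.0082  0.1736] chest -x in tool [ 5.64821254e-03 -9.99979774e-01  1.76009074e-06]
```

Call:
nudge_tcp --offsets '[[[0.018,-0.004,-0.004,0.05,0,0,0],[0.018,-0.007,-0.008,0.1,0,0,0],[0.018,-0.007,-0.008,0.112,0,0,0],[0.018,-0.007,-0.008,0.112,0,0,0]]]'

```text
t: 2.58
position: [0.4912, -0.0049, 0.1751]
tcp_rot: [[-0.754, 0.657, -0.001], [0.657, 0.754, 0.0], [0.0, -0.0, -1.0]]
contact_force: [0.4, 0.3, -0.6]
grip_width: 0.0181
grasp_force: 0.0
```

Run:
```python
from h import *
st=manip.sense(); m=imaging.camera_model("wrist"); im=imaging.camera("wrist").astype(int)
cv2.imwrite("pics/w2.png",im[:,:,::-1].astype(np.uint8))
print(st["position"]);R=st["tcp_rot"]
for r in (130,150,170,190,210,230): 
    row=im[r,280:350].sum(1)//3; on=np.flatnonzero(row>150)+280; 
    if len(on): print(r,on.min(),on.max(),[ (R.T@(onz(m,u,r,.1345)-st["position"])).round(4) for u in (on.min(),on.max())])
```

```text
[ 0.49118402 -0.004943    0.17514825]
150 317 341 [array([ 0.0489, -0.004 ,  0.0407]), array([0.0489, 0.0129, 0.0407])]
170 317 328 [array([ 0.0347, -0.0041,  0.0407]), array([0.0347, 0.0038, 0.0407])]
190 318 325 [array([ 0.0199, -0.0034,  0.0407]), array([0.0199, 0.0017, 0.0407])]
210 318 325 [array([ 0.0044, -0.0035,  0.0407]), array([0.0044, 0.0018, 0.0406])]
230 318 325 [array([-0.0117, -0.0035,  0.0406]), array([-0.0117,  0.0018,  0.0406])]
```

View pics/w2.png

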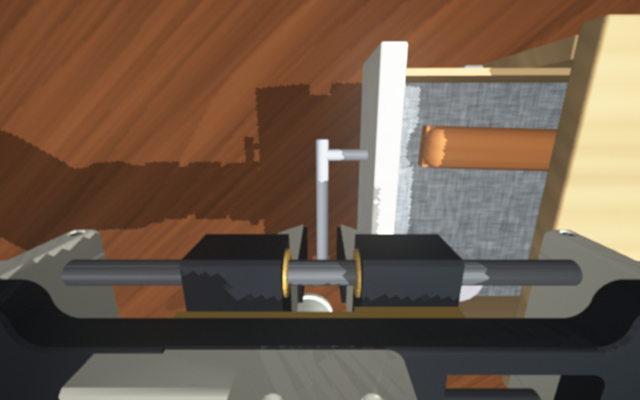

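Call:
nudge_tcp --offsets '[[[0.018,0,0,0.03,0,0,0],[0.018,0,0,0.06,0,0,0],[0.018,0,0,0.062,0,0,0],[0.0,0,0,0.062,0,0,0],[0.0,0,0,0.062,0,0,0]]]' --squeeze 25

```text
t: 3.25
position: [0.4924, -0.0054, 0.1144]
tcp_rot: [[-0.753, 0.658, 0.003], [0.658, 0.753, 0.001], [-0.002, 0.002, -1.0]]
contact_force: [-0.4, 0.0, 5.1]
grip_width: 0.0079
grasp_force: 25.0
```

Call:
nudge_tcp --offsets '[[[0,0,-0.01,0,0,0,0],[0,0,-0.03,0,0,0,0],[0,0,-0.05,0,0,0,0],[0,0,-0.065,0,0,0,0],[0,0,-0.07,0,0,0,0]]]'

```text
t: 3.88
position: [0.446, -0.0588, 0.1143]
tcp_rot: [[-0.753, 0.659, 0.004], [0.659, 0.753, 0.001], [-0.002, 0.003, -1.0]]
contact_force: [1.1, 2.2, 9.4]
grip_width: 0.008
grasp_force: 25.0
```

Call:
nudge_tcp --offsets '[[[0,0,-0.006,-0.001,0,0,0],[0,0,-0.012,-0.001,0,0,0],[0,0,-0.016,-0.001,0,0,0],[0,0,-0.016,-0.001,0,0,0]]]'

```text
t: 4.38
position: [0.442, -0.0636, 0.1148]
tcp_rot: [[-0.758, 0.652, 0.012], [0.652, 0.758, 0.005], [-0.006, 0.012, -1.0]]
contact_force: [29.1, 30.5, -27.9]
grip_width: 0.0079
grasp_force: 25.0
```

Run:
```python
from h import *
print(manip.sense()["contact_force"],manip.sense()["position"])
```

```text
[ 29.05244155  30.45933301 -27.91072974] [ 0.4420257  -0.06361961  0.11479214]
```

Call:
nudge_tcp --offsets '[[[0,0,0.009,-0.001,0,0,0],[0,0,0.009,-0.001,0,0,0],[0.018,0,0.009,-0.001,0,0,0],[0.018,0,0.009,-0.001,0,0,0]]]'

```text
t: 4.88
position: [0.4399, -0.0637, 0.1148]
tcp_rot: [[-0.753, 0.658, -0.001], [0.658, 0.753, 0.0], [0.001, -0.0, -1.0]]
contact_force: [-0.4, -0.3, 0.4]
grip_width: 0.0176
grasp_force: 0.0
```

Call:
nudge_tcp --offsets '[[[0.018,0,0,-0.04,0,0,0],[0.018,0,0,-0.1,0,0,0],[0.018,0.05,0.04,-0.14,0,0,0],[0.018,0.05,0.07,-0.17,0,0,0],[0.018,0.05,0.07,-0.17,0,0,0]]]'

```text
t: 5.5
position: [0.4506, 0.0247, 0.2871]
tcp_rot: [[-0.756, 0.655, 0.005], [0.655, 0.756, 0.002], [-0.002, 0.004, -1.0]]
contact_force: [-0.7, 0.0, -0.7]
grip_width: 0.0181
grasp_force: 0.0
```

Run:
```python
from h import *
import json
print(manip.sense()["joint_pos"])
m=imaging.camera_model("wrist"); im=imaging.camera("wrist"); cv2.imwrite("pics/w3.png",im[:,:,::-1])
cv2.imwrite("pics/side3.png",imaging.camera("side")[:,:,::-1])
m["cam_to_world"]=np.array(m["cam_to_world"]).tolist(); json.dump(m,open("w3.json","w"))
```

```text
[-37.6889386    4.54314131  30.51249067 109.69164551  -2.59729809
  66.14177326  42.8979997 ]
```

View pics/w3.png

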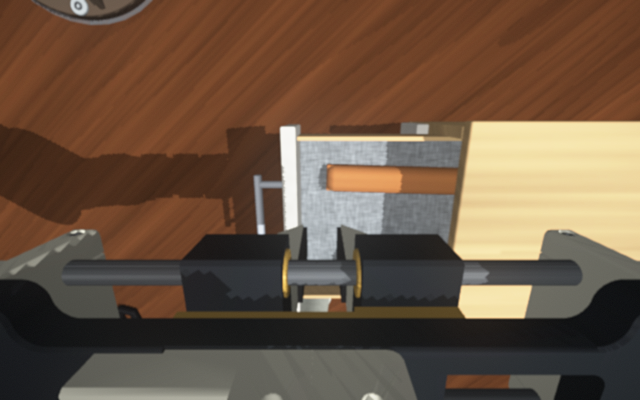

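Run:
```python
from h import *
import json
m=json.load(open("w3.json"));D=imaging.camera_model("side")
def mask(f):
    h=cv2.cvtColor(cv2.imread(f),cv2.COLOR_BGR2HSV); return cv2.inRange(h,(5,130,120),(14,255,255))
a=mask("pics/w3.png");a[:140]=0;a[230:]=0;a[:,:305]=0;a[:,465:]=0
for u in (330,345,370,400,430,450):
    r=np.flatnonzero(a[:,u]); print(u,r.min(),r.max())
r=np.flatnonzero(a[178]);print("row178",r.min(),r.max())
ex=np.array([.6587,.7524,0]);ey=np.array([-.7524,.6587,0])
FL=onz(m,471,121,.187);print("FL",FL)
O=FL-.116*ey;O[2]=0
ch=lambda p:np.round([(p-O)@ex,(p-O)@ey,p[2]],4)
st=manip.sense();print("tcp chest",ch(st["position"]))
for n,u,v,z in [("near",r.min(),178.5,.115),("el1",345,np.flatnonzero(a[:,345]).min(),.117),("el2",345,np.flatnonzero(a[:,345]).max(),.117),("fl1",445,np.flatnonzero(a[:,445]).min(),.117),("fl2",445,np.flatnonzero(a[:,445]).max(),.117),("panel in",300,180,.164),("panel out",282,180,.164),("bar",260,210,.1345)]:
    print(n,ch(onz(m,u,v,z)))
b=mask("pics/side3.png")
b[:130]=0;b[230:]=0;b[:,:230]=0;b[:,380:]=0
n,l,s,c=cv2.connectedComponentsWithStats(b);print(s[1:],)
k=1+np.argmax(s[1:,4]);yy,xx=np.nonzero(l==k)
i=np.argmax(yy-xx);print(xx[i],yy[i])
im=cv2.imread("pics/side3.png")[110:240,220:380];cv2.imwrite("pics/side3c.png",cv2.resize(im,None,fx=4.5,fy=4.5,interpolation=cv2.INTER_CUBIC))
```

```text
330 165 188
345 166 190
370 166 191
400 169 191
430 171 192
450 171 193
row178 328 456
FL [0.48695603 0.16896191 0.187     ]
tcp chest [-0.1363  0.048   0.2845]
near [-0.1245  0.0467  0.115 ]
el1 [-0.1046  0.0624  0.117 ]
el2 [-0.1038  0.033   0.117 ]
fl1 [0.0146 0.0568 0.117 ]
fl2 [0.0181 0.0296 0.117 ]
panel in [-0.1547  0.0562  0.164 ]
panel out [-0.1731  0.0562  0.164 ]
bar [-0.2041  0.0132  0.1345]
[[ 230  130    2    2    3]
 [ 230  130   46  100 2248]
 [ 283  130   11   13   71]
 [ 230  133   12   15  106]
 [ 341  141   39   89 1635]
 [ 230  149   23   26  362]
 [ 230  163    4   13   30]
 [ 288  164   24   32  214]
 [ 288  181    1    1    1]]
230 229
```

View pics/side3c.png

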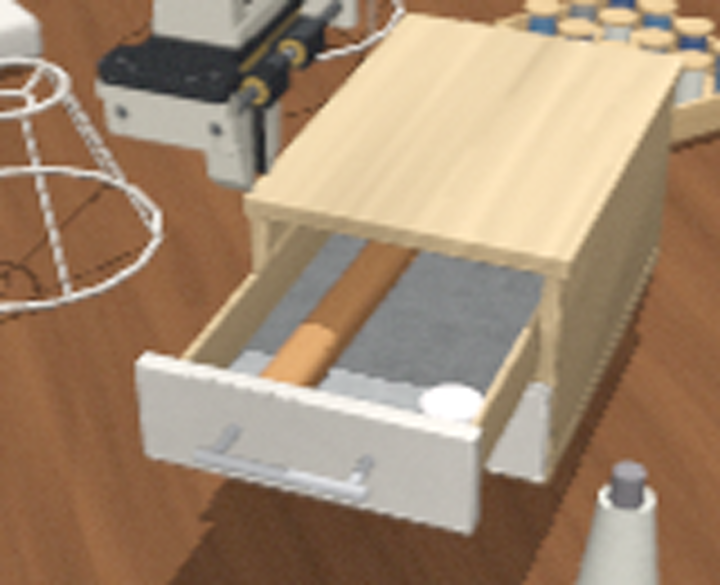

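Call:
nudge_tcp --offsets '[[[0.042,0,0,0,0,0,10],[0.042,0,0,0,0,0,20],[0.042,0,0,0,0,0,30],[0.042,0,0,0,0,0,40],[0.042,0,0,0,0,0,47]]]'

```text
t: 6.22
position: [0.4476, 0.0203, 0.2834]
tcp_rot: [[-0.025, 1.0, -0.003], [1.0, 0.025, -0.001], [-0.001, -0.003, -1.0]]
contact_force: [-0.1, -1.0, -0.4]
grip_width: 0.042
grasp_force: 0.0
```

Call:
nudge_tcp --offsets '[[[0.042,0,0,0,0,0,10],[0.042,0,0,0,0,0,20],[0.042,0,0,0,0,0,30],[0.042,0,0,0,0,0,40],[0.042,0,0,0,0,0,45.3]]]'

```text
t: 6.85
position: [0.4475, 0.0203, 0.2834]
tcp_rot: [[0.693, 0.721, -0.003], [0.721, -0.693, -0.001], [-0.003, -0.001, -1.0]]
contact_force: [0.0, 0.1, -0.3]
grip_width: 0.042
grasp_force: 0.0
```

Call:
nudge_tcp --offsets '[[[0.042,0,0,0,0,0,0],[0.042,0,0,0,0,0,0]]]'

```text
t: 7.1
position: [0.4483, 0.0213, 0.2842]
tcp_rot: [[0.687, 0.727, -0.001], [0.727, -0.687, -0.0], [-0.001, -0.001, -1.0]]
contact_force: [0.1, 0.3, -1.1]
grip_width: 0.0418
grasp_force: 0.0
```

Run:
```python
from h import *
import json
st=manip.sense();print(st["joint_pos"])
m=imaging.camera_model("wrist"); im=imaging.camera("wrist"); cv2.imwrite("pics/w4.png",im[:,:,::-1])
m["cam_to_world"]=np.array(m["cam_to_world"]).tolist(); json.dump(m,open("w4.json","w"))
R=st["tcp_rot"];O=np.array([.5743,.0926,0]);ex=np.array([.6587,.7524,0]);ey=np.array([-.7524,.6587,0])
t=O-.072*ex+.0465*ey;print("to hover",R.T@(t-st["position"]))
```

```text
[-43.34153439   4.63436427  37.21042048 110.35997351  -3.04943713
  66.046644   -48.37291083]
to hover [ 0.0649353  -0.00094176  0.28409232]
```

View pics/w4.png

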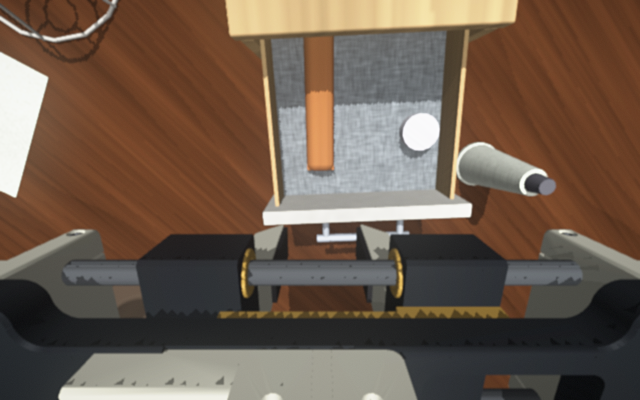

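Run:
```python
from h import *
import json
m3=json.load(open("w3.json"));m=json.load(open("w4.json"))
h=cv2.cvtColor(cv2.imread("pics/w4.png"),cv2.COLOR_BGR2HSV);a=cv2.inRange(h,(5,130,110),(14,255,255));a[:30]=0;a[190:]=0;a[:,:290]=0;a[:,:350]&=255;a[:,350:]=0
E={}
for r in (45,80,120,150,160):
    c=np.flatnonzero(a[r]);E[r]=(c.min(),c.max());print(r,E[r])
nr=np.flatnonzero(a[:,319]).max();print("near row",nr)
print("tri near",tri((m3,327.5,178),(m,319.5,nr)))
st=manip.sense();R=st["tcp_rot"];p0=st["position"]
# side edges seen in w3 rows (cols) vs w4: left edge
for z in (.113,.118):
  print(z,"near",(R.T@(onz(m,319.5,nr,z)-p0)).round(4))
  for r in E:
    l,g=[R.T@(onz(m,u,r,z)-p0) for u in (E[r][0]-.5,E[r][1]+.5)];print(r,l[0].round(4),"mid y",((l+g)/2)[1].round(4),"w",(g-l)[1].round(4))
print("lip",[(R.T@(onz(m,u,v,.187)-p0)).round(4) for u,v in((232,35),(515,22))],"panel in/out",[(R.T@(onz(m,320,v,.164)-p0)).round(4) for v in(201,220)])
print("tin",(R.T@(onz(m,420,131,.121)-p0)).round(4))
```

```text
45 (np.int64(306), np.int64(332))
80 (np.int64(307), np.int64(332))
120 (np.int64(307), np.int64(332))
150 (np.int64(308), np.int64(332))
160 (np.int64(308), np.int64(332))
near row 169
tri near (array([0.45632649, 0.03003924, 0.11427183]), [np.float64(0.0005046307344143628), np.float64(0.0005046307344143754)])
0.113 near [ 0.0119 -0.0004  0.1713]
45 0.1445 mid y -0.0006 w 0.0285
80 0.1102 mid y -0.0001 w 0.0283
120 0.0681 mid y -0.0002 w 0.0294
150 0.0343 mid y 0.0002 w 0.0291
160 0.0226 mid y 0.0002 w 0.0294
0.118 near [ 0.0128 -0.0004  0.1663]
45 0.1435 mid y -0.0005 w 0.0281
80 0.1096 mid y -0.0001 w 0.0279
120 0.0681 mid y -0.0002 w 0.029
150 0.0349 mid y 0.0003 w 0.0287
160 0.0234 mid y 0.0002 w 0.029
lip [array([ 0.1359, -0.0705,  0.0972]), array([0.1451, 0.1571, 0.0971])] panel in/out [array([-0.0121,  0.0004,  0.1203]), array([-0.0332,  0.0004,  0.1203])]
tin [0.0563 0.1119 0.1632]
```

Call:
nudge_tcp --offsets '[[[0.042,0.03,0,0.04,0,0,0],[0.042,0.06,0,0.08,0,0,0],[0.042,0.07,0,0.12,0,0,0],[0.042,0.07,0,0.16,0,0,0],[0.042,0.07,0,0.17,0,0,0]]]'

```text
t: 7.78
position: [0.4954, 0.0724, 0.1126]
tcp_rot: [[0.687, 0.726, -0.004], [0.727, -0.687, -0.002], [-0.004, -0.002, -1.0]]
contact_force: [0.4, -0.5, 1.2]
grip_width: 0.042
grasp_force: 0.0
```

Call:
nudge_tcp --offsets '[[[0.042,0,0,0.008,0,0,0],[0.042,0,0,0.008,0,0,0]]]'

```text
t: 8.02
position: [0.4975, 0.0729, 0.1074]
tcp_rot: [[0.688, 0.726, 0.001], [0.726, -0.688, 0.0], [0.001, 0.0, -1.0]]
contact_force: [-0.7, 0.5, 0.1]
grip_width: 0.0416
grasp_force: 0.0
```

```bash
python3 -c "
from h import *
print(manip.sense()['joint_pos'],manip.sense()['position'])"
```

```text
[-38.43426155  23.78696894  31.87350217 116.96316414 -17.92281754
  43.87126759 -39.1297282 ] [0.49751932 0.07291478 0.10744646]
```

Call:
nudge_tcp --offsets '[[[0.042,0,0,0.002,0,0,0],[0.0,0,0,0.002,0,0,0],[0.0,0,0,0.002,0,0,0],[0.0,0,0,0.002,0,0,0],[0,0,0,0.002,0,0,0]]]' --squeeze 55

```text
t: 8.65
position: [0.4972, 0.0732, 0.1052]
tcp_rot: [[0.688, 0.726, 0.0], [0.726, -0.688, 0.001], [0.001, -0.0, -1.0]]
contact_force: [-2.1, 1.0, 7.3]
grip_width: 0.0314
grasp_force: 54.8
```

Call:
nudge_tcp --offsets '[[[0,0.0007,0,-0.015,0,-4,0],[0,0.0022,0,-0.0286,0,-8,0],[0,0.0048,0,-0.0418,0,-12,0],[0,0.0073,0,-0.0515,0,-15,0],[0,0.0073,0,-0.0515,0,-15,0]]]'

```text
t: 9.28
position: [0.5028, 0.0793, 0.1561]
tcp_rot: [[0.663, 0.727, -0.177], [0.703, -0.686, -0.188], [-0.258, 0.001, -0.966]]
contact_force: [-0.5, 0.0, -1.3]
grip_width: 0.0316
grasp_force: 54.8
```

Call:
nudge_tcp --offsets '[[[0,0,0,0,0,0,0]]]'

```text
t: 9.4
position: [0.5016, 0.0778, 0.1558]
tcp_rot: [[0.665, 0.726, -0.178], [0.701, -0.688, -0.187], [-0.259, -0.0, -0.966]]
contact_force: [0.6, -0.5, -2.2]
grip_width: 0.0315
grasp_force: 54.8
```

Run:
```python
from h import *
cv2.imwrite("pics/side5.png",imaging.camera("side")[110:260,200:400,::-1].repeat(4,0).repeat(4,1))
```

```text
(no output)
```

View pics/side5.png

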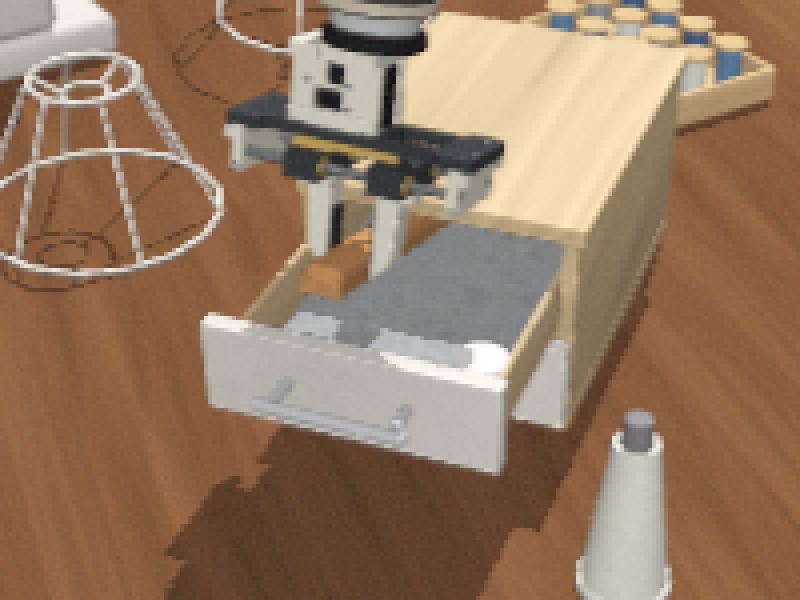

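Call:
nudge_tcp --offsets '[[[0,-0.015,0,0,0,0,0],[0,-0.035,0,0,0,0,0],[0,-0.055,0,0,0,0,0],[0,-0.075,0,0,0,0,0],[0,-0.09,0,0,0,0,0]]]'

```text
t: 10.07
position: [0.4412, 0.014, 0.18]
tcp_rot: [[0.665, 0.726, -0.178], [0.701, -0.688, -0.187], [-0.258, -0.0, -0.966]]
contact_force: [-0.3, -0.0, -1.3]
grip_width: 0.0315
grasp_force: 54.8
```

Call:
nudge_tcp --offsets '[[[0,-0.015,0,0,0,0,0],[0,-0.035,0,0,0,0,0],[0,-0.055,0,0,0,0,0],[0,-0.07,0,0,0,0,0],[0,-0.07,0,0,0,0,0]]]'

```text
t: 10.7
position: [0.3951, -0.0346, 0.198]
tcp_rot: [[0.665, 0.725, -0.178], [0.701, -0.689, -0.187], [-0.258, -0.0, -0.966]]
contact_force: [0.4, 0.2, -1.6]
grip_width: 0.0318
grasp_force: 54.8
```

Run:
```python
from h import *
print(manip.sense()["joint_pos"])
cv2.imwrite("pics/side6.png",imaging.camera("side")[110:260,200:400,::-1].repeat(4,0).repeat(4,1))
```

```text
[-45.17152943  13.98144162  41.95846042 117.5521996    0.99147979
  62.95258387 -47.21807112]
```

View pics/side6.png

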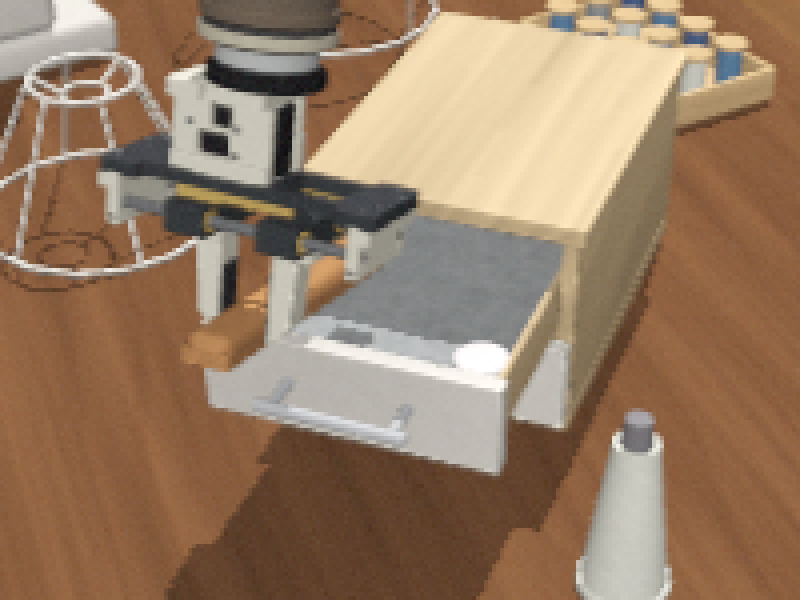

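Call:
nudge_tcp --offsets '[[[0,-0.005,0,-0.02,0,0,0],[0,-0.012,0,-0.045,0,0,0],[0,-0.02,0,-0.075,0,0,0],[0,-0.028,0,-0.105,0,0,0],[0,-0.033,0,-0.12,0,0,0]]]'

```text
t: 11.38
position: [0.3962, -0.0338, 0.3234]
tcp_rot: [[0.664, 0.727, -0.176], [0.702, -0.687, -0.188], [-0.257, 0.001, -0.966]]
contact_force: [0.9, -0.4, -1.6]
grip_width: 0.0313
grasp_force: 54.8
```

Call:
nudge_tcp --offsets '[[[0,0,0,0,0,0,0],[0,0,0,0,0,0,0],[0,0,0,0,0,0,0],[0,0,0,0,0,0,0],[0,0,0,0,0,0,0]]]'

```text
t: 12.0
position: [0.3951, -0.0346, 0.3219]
tcp_rot: [[0.664, 0.726, -0.178], [0.701, -0.688, -0.188], [-0.259, -0.0, -0.966]]
contact_force: [0.1, -0.2, -0.3]
grip_width: 0.0322
grasp_force: 54.8
```

Run:
```python
from h import *
s=manip.sense();print(s["joint_pos"],s["qvel"].round(2))
a=imaging.camera("side")[60:260,190:400,::-1].repeat(2,0).repeat(2,1);b=imaging.camera("scene")[130:330,220:400,::-1].repeat(2,0).repeat(2,1)
cv2.imwrite("pics/fin.png",np.hstack([a,b]))
```

```text
[-49.3851363    5.12034583  42.79423706 106.64989917   6.22338148
  81.19010646 -51.38110219] [ 0.09 -0.22  0.03 -0.07  0.03  0.03  0.08]
```

View pics/fin.png

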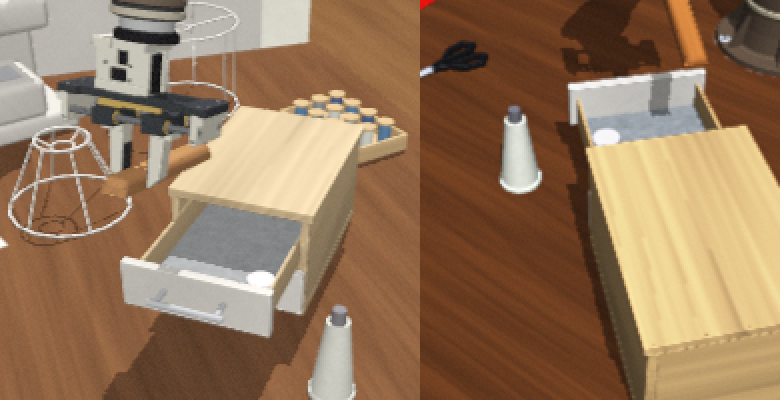

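Run:
```python
from h import *
print(tri((imaging.camera_model("side"),295,136),(imaging.camera_model("scene"),357.5,161.5)))
print(ticket.hand_in())
```

```text
(array([0.52775784, 0.09738064, 0.27953715]), [np.float64(0.005180146758438405), np.float64(0.005180146758438473)])
the job is handed in; nothing more can be done
None
```

The job is handed in: the upper drawer is out at its stop, and the gripper is holding the seam stick steady, clear of the chest, with its lowest end at about z = 0.27–0.28 m (needed 0.217 m). The pin tin is still upright in the drawer, and the last pictures show the cone, lampshade frame and shears undisturbed.

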